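Discharge the gripper at the earthing plates before board work

ROBOT

A 6-joint arm with a two-finger parallel gripper is mounted at the origin on a cart in front of the work surface, level with it; the furniture and walls round the work are solid. World frame = base frame: x ahead of the robot, y to its left, z up, the work surface at z = 0. Lengths are in m, angles in rad, forces in N, time in s.
With the tool pointing down it reaches from about 0.3 to 0.775 m from the base axis. Payload 14.6 kg.
Tool frame: the origin (TCP) lies at the very end of the fingers, on their centre line; the grasp point (between the pads) lies 19 mm behind it; z points along the fingers, y is the line along which they close (so a half turn about z gives the same grasp; the last joint's range is limited). The gripper opens to 85 mm and grips with 20 to 120 N. Pads are 22 mm wide; open, the fingers measure 114 mm over their backs; the gripper's body (76 mm by 85 mm) begins 54 mm behind the grasp point. The pads swing forward as they close: fully open they stand 13 mm farther back than shut.
Start: joints at [-1.313, 0.3, 1.521, -0, 1.321, -0.067], TCP at [0.176, -0.521, 0.194] pointing down, gripper open.
Joint ranges: [-3.03, 3.03], [-0.79, 2.21], [0.23, 2.52], [-1.04, 4.18], [0, 3.07], [-2.55, 2.55]. Speed limits (rad/s): [2.22, 2.22, 2.57, 3.14, 3.14, 3.14].

INTERFACE

Orientations are given as a unit quaternion [x, y, z, w].
In Python, from station import arm, get_image gives the robot as it stands.
- The arm moves only by the tool jog_arm, never from a script. Its arguments are lists of equal length, an entry for each row: "dp": the shift along the tool's x, y, z in m, a list of three; "angular": the turn, a rotation vector about the tool's x, y, z in degrees, a list of three. In form: {"dp": [[x, y, z], ...], "angular": [[rx, ry, rz], ...]}. A call has 1 to 8 rows; each row shifts and turns the commanded pose from where the row before left it, along the tool's axes as they then stand; what a row does not reach is not made up. A row lasts 1/10 s, in which the tool goes at most 50 mm and 8.59 degrees, less where a joint would pass 70% of its speed; a pose out of reach is approached as far as the arm can. A call with a gripper value outside its range is refused whole. "gripper" is the closure in counts, from 0 (fully open) to 255 (shut), set as the call begins (left out, the last holds). The fingers move at their own pace and stop on an object; the grip force is fixed at half the most. Time passes only in rows, so rows that do not move let the fingers close. It gives the time, the measured TCP pose, the force, the opening and the grip force at its end, in the units of the state.
- arm.get_obs(): the state, without advancing time (a new reading comes with each control period).
- get_image(name): name is "scene" or "side" or "wrist"; returns a dict with "img" (420x560x3 uint8, blue, green, red), "fovy" (degrees; the focal length in pixels is half the picture's height over the tangent of half this angle, whatever the lens; pixels are square), "cx", "cy" (the principal point, pixels), "rvec" (rotation vector, rad) and "tvec" (3), from world to camera coordinates, as OpenCV has them. Camera axes: x right, y down, z forward; pixel columns grow to the right and rows downward; lengths in m; the calibration is good to about 2 mm. A picture is of the moment at which its call begins. There is no depth.
- arm.job_done(): hands the job in; it is judged then, once.
The state is a dict: "t": time; "qpos": joint angles; "qd": joint speeds; "tau": joint torques, N m; "tcp_pos": TCP position; "eef_rot": TCP orientation; "ft_force": force on the tool from outside, world axes, zero at the start; "moment": the same for the moment, N m; "gripper_width": opening from 0.0 (shut) to 1.0 (fully open); "finger_force": force on a finger pad.
Only numpy, scipy, OpenCV 4.12 (cv2) and the standard library are available. Lean on these libraries where they do the work, as an engineer would, in place of code of your own. Each camera call takes 0.05 s, during which the arm holds its last target. There are 200 camera calls.

TASK

Before the circuit boards are handled, discharge the gripper: with the fingertips touch the black sprung plate from above so that it gives a little, stay about a second, then do the same on the brass plate, and withdraw straight up by a hand's breadth or more. Touch lightly, never pushing a plate down to its stop. Do not touch the steel plate or its block, and leave the loose things around as they stand; nothing is to be gripped or picked up.

Things in the scene. Friction and masses are not known exactly. Their poses are not given: they have to be found in the camera images.
- black_block: grey block, 72x72 mm, 30 mm high, fixed to the bench, with a green socket on its front (its own -x side) that carries a round black rubber plate (static bleed-off plate, touched first). Origin: centre of the block's underside, on the bench; z up. The three blocks differ only in the plate's colour and change places
- black_top (a point): centre of the upper face of the black rubber plate, 52 mm above the bench when the plate is up; z up. The plate is a level disc 44 mm across and 6 mm thick, on a stem over the middle of its block; the point moves with it
- black_plate (a joint): how far the black rubber plate is pushed down, m: 0 = up (at rest), 0.012 = on its stop. It springs back up; it starts to give at about 1.5 N, takes 0.7 N more per mm (about 5 N at 5 mm, 10 N at the stop). A touch counts while it is down by more than 0.001; beyond 0.011 is too hard
- brass_block: grey block, 72x72 mm, 30 mm high, fixed to the bench, with a green socket on its front (its own -x side) that carries a round yellow brass plate (earth plate, touched second). Origin: centre of the block's underside, on the bench; z up. The three blocks differ only in the plate's colour and change places
- brass_top (a point): centre of the upper face of the yellow brass plate, 52 mm above the bench when the plate is up; z up. The plate is a level disc 44 mm across and 6 mm thick, on a stem over the middle of its block; the point moves with it
- brass_plate (a joint): how far the yellow brass plate is pushed down, m: 0 = up (at rest), 0.012 = on its stop. It springs back up; it starts to give at about 1.5 N, takes 0.7 N more per mm (about 5 N at 5 mm, 10 N at the stop). A touch counts while it is down by more than 0.001; beyond 0.011 is too hard
- steel_block: grey block, 72x72 mm, 30 mm high, fixed to the bench, with a green socket on its front (its own -x side) that carries a round silver-grey bare steel plate (test electrode, never touched). Origin: centre of the block's underside, on the bench; z up. The three blocks differ only in the plate's colour and change places
- steel_top (a point): centre of the upper face of the silver-grey bare steel plate, 52 mm above the bench when the plate is up; z up. The plate is a level disc 44 mm across and 6 mm thick, on a stem over the middle of its block; the point moves with it
- steel_plate (a joint): how far the silver-grey bare steel plate is pushed down, m: 0 = up (at rest), 0.012 = on its stop. It springs back up; it starts to give at about 1.5 N, takes 0.7 N more per mm (about 5 N at 5 mm, 10 N at the stop)
- flux_tin: small round tin with a dark red lid, 44 mm wide, 20 mm high; loose bystander. Origin: centre of its underside
- solder_reel: reel of silvery solder with black ends, standing, 57 mm wide, 46 mm high; loose bystander. Origin: centre of its underside
- capacitor: dark brown upright cylinder, 22 mm wide, 26 mm high; loose bystander. Origin: centre of its underside
- board: green circuit board in a pale tray, 172x94x28 mm, long side along its own x; loose bystander. Origin: centre of its underside
- terminal_plug: green connector strip lying on the bench, 12x52x11 mm; loose bystander. Origin: centre of its underside
There are look-alikes about, which are no part of the job. What is shaped like the black_block but turquoise is not meant.

How it is judged:
By the outcome, as a careful person would: the job done as asked, in the order asked, and still so for the second after the job is handed in, with the robot touching nothing.
It also fails if it takes over 48 s, if anything falls off the work surface, if the arm or the gripper's body presses on something with over 40 N, if the wrist force passes 120 N, or if a joint passes its speed limit or range.

## Working session

There is one attempt and no reset: what is moved stays moved. The work goes in short steps, Python scripts to look and compute and a tool call to move; the robot and the scene stay as the last step left them, time stands still between calls to the robot, and variables do not carry over. Pictures are saved under pics/ and viewed, at most 10 in all, crops included, and the job is handed in when it is done.

Besides the shell and the picture viewer there is one more tool, called as name(argument=value, ...) on one line, values as JSON. jog_arm: Moves the arm, as the interface text tells. Its arguments: {"type":"object","properties":{"dp":{"type":"array","items":{"type":"array","items":{"type":"number"}}},"angular":{"type":"array","items":{"type":"array","items":{"type":"number"}}},"gripper":{"type":"number"}},"required":["dp","angular"]}

```bash
mkdir -p pics; cat > h.py <<'E'
import numpy as np,cv2,json
from station import arm,get_image
def shot(n,f):
    d=get_image(n);cv2.imwrite(f'pics/{f}.png',d['img']);np.save(f'pics/{f}.npy',d,allow_pickle=True);return d
def load(f): return np.load(f'pics/{f}.npy',allow_pickle=True).item()
def ray(d,u,v,z):
    f=d['img'].shape[0]/2/np.tan(np.radians(d['fovy'])/2)
    R=cv2.Rodrigues(np.array(d['rvec'],float))[0];t=np.array(d['tvec'],float).ravel()
    c=-R.T@t;r=R.T@np.array([(u-d['cx'])/f,(v-d['cy'])/f,1])
    return c+r*(z-c[2])/r[2]
E
python3 - <<'E'
from h import *
a=shot('scene','s1');b=shot('side','d1');shot('wrist','w1')
cv2.imwrite('pics/both.png',cv2.resize(np.vstack([a['img'],b['img']]),None,fx=.71,fy=.71))
print(arm.get_obs())
E
```

```text
{'t': 0.15, 'qpos': array([-1.31260468e+00,  3.00329815e-01,  1.52141722e+00,  1.69444029e-05,
        1.32069287e+00, -6.66258706e-02]), 'qd': array([-0.00043982, -0.00352334, -0.003741  , -0.0001961 ,  0.00013492,
        0.00053436]), 'tau': array([-6.05885871e-04, -5.43670177e+01, -3.61886322e+01, -8.78314654e-05,
        3.17752492e-03, -1.09564505e-05]), 'tcp_pos': array([ 0.17546182, -0.52105068,  0.19356816]), 'eef_rot': array([ 9.86840912e-01,  1.61693647e-01, -3.23437170e-05, -4.22466112e-04]), 'ft_force': array([0.74120253, 0.35812209, 0.77873149]), 'moment': array([ 0.04462574, -0.03142808,  0.02363521]), 'finger_force': 0.0, 'gripper_width': 0.9987819962807503}
```

View pics/s1.png

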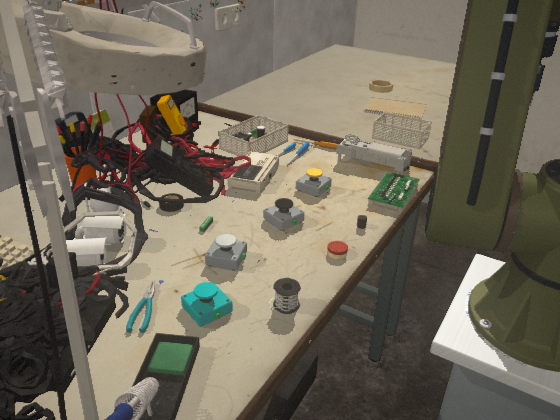

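View pics/d1.png

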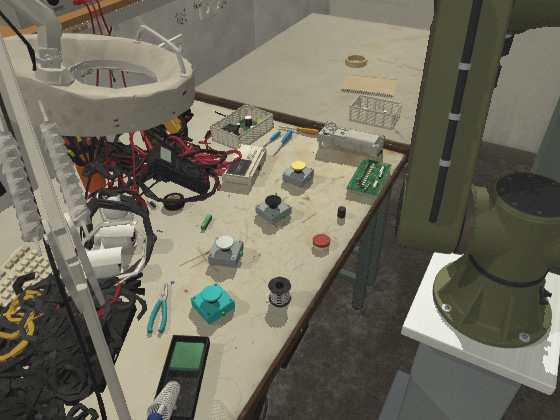

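The scene view shows these candidates:
- Black plate at (284,205), on a grey block: chosen.
- Brass plate at (314,173): chosen.
- Silver-grey steel plate at (226,241): avoid.
- Turquoise look-alike at (207,292): avoid.
- Reel with a black end at (287,286) and the dark capacitor at (362,221): not plates.
- Yellow meter at (172,115): not a plate.

In the side view, black is at (273,202), brass at (298,167) and steel at (225,243).

```bash
python3 - <<'E'
from h import *
for f,bs in (('s1',dict(black=(284,205),brass=(314,173),steel=(226,240),turq=(207,291))),('d1',dict(black=(273,202),brass=(298,167),steel=(225,242),turq=(212,293)))):
    d=load(f);img=d['img'];hsv=cv2.cvtColor(img,cv2.COLOR_BGR2HSV);out=img.copy()
    for k,(u,v) in bs.items():
        if k=='black': m=(hsv[...,2]<75)
        elif k=='brass': m=(hsv[...,0]>18)&(hsv[...,0]<32)&(hsv[...,1]>150)
        elif k=='steel': m=(hsv[...,2]>165)
        else: print(f,k,ray(d,u,v,.052).round(3));continue
        w=np.zeros(m.shape,np.uint8);w[v-16:v+17,u-16:u+17]=m[v-16:v+17,u-16:u+17]
        n,l,s,c=cv2.connectedComponentsWithStats(w)
        i=1+np.argmin(np.hypot(*(c[1:]-[u,v]).T)-0.05*s[1:,4]);x,y,ww,hh,a=s[i]
        # top face: ellipse from the widest row upward
        ys,xs=np.where(l==i); wid={r:np.ptp(xs[ys==r])+1 for r in set(ys)}
        print(f,k,s[i],c[i].round(1),ray(d,*c[i],.052).round(4),{int(r):int(q) for r,q in sorted(wid.items())})
        # expected ellipse size
    # projected extents
        out[l==i]=(255,0,255) if 0 else out[l==i]
    if f=='s1': cv2.imwrite('pics/crop.png',cv2.resize(np.hstack([img[150:270,190:340],load('d1')['img'][150:270,190:340]]),None,fx=2.6,fy=2.6,interpolation=cv2.INTER_NEAREST))
E
```

```text
s1 black [276 199  17  14 176] [283.8 205. ] [ 0.5675 -0.0196  0.052 ] {199: 6, 200: 13, 201: 16, 202: 16, 203: 17, 204: 17, 205: 17, 206: 15, 207: 13, 208: 10, 209: 10, 210: 10, 211: 9, 212: 7}
s1 brass [306 169  16   8 104] [313.8 172.3] [ 0.5886 -0.2057  0.052 ] {169: 11, 170: 14, 171: 15, 172: 16, 173: 15, 174: 13, 175: 11, 176: 9}
s1 steel [210 224  33  23 647] [225.8 233.5] [0.609  0.1498 0.052 ] {224: 31, 225: 32, 226: 33, 227: 33, 228: 33, 229: 33, 230: 33, 231: 33, 232: 33, 233: 33, 234: 33, 235: 33, 236: 33, 237: 33, 238: 33, 239: 33, 240: 33, 241: 33, 242: 32, 243: 24, 244: 21, 245: 17, 246: 1}
s1 turq [0.526 0.318 0.052]
d1 black [265 195  16  14 160] [272.8 201.3] [ 0.5724 -0.0235  0.052 ] {195: 2, 196: 10, 197: 13, 198: 15, 199: 15, 200: 16, 201: 16, 202: 15, 203: 14, 204: 12, 205: 9, 206: 9, 207: 9, 208: 5}Traceback (most recent call last):
  File "<stdin>", line 11, in <module>
    return _wrapfunc(a, 'argmin', axis=axis, out=out, **kwds)
    return bound(*args, **kwds)
ValueError: attempt to get argmin of an empty sequence
```

View pics/crop.png

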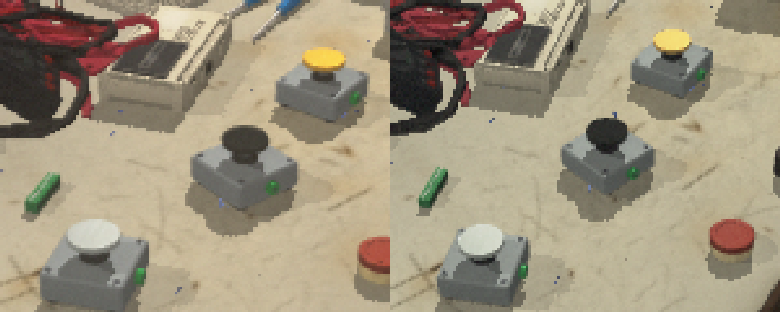

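View pics/w1.png

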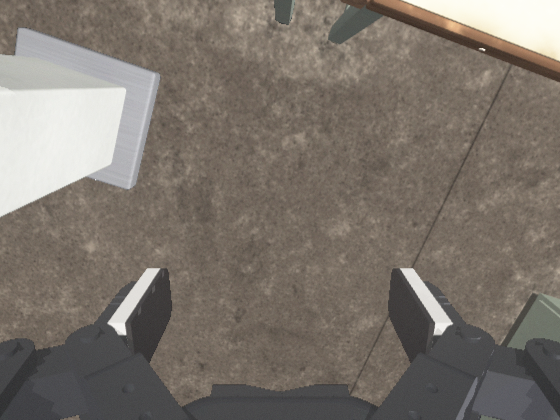

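The crop confirms the choice: black on its grey block, brass farther off, and steel nearer the camera. The wrist view shows only floor and the open fingers. I'm now moving towards black.

jog_arm(dp=[[0.033,-0.022,0],[0.033,-0.022,0],[0.033,-0.022,0],[0.033,-0.022,0],[0.033,-0.022,0],[0.033,-0.022,0],[0.033,-0.022,0],[0.033,-0.022,0]], angular=[[0,0,0],[0,0,0],[0,0,0],[0,0,0],[0,0,0],[0,0,0],[0,0,0],[0,0,0]])

```text
t: 0.95
tcp_pos: [0.3702, -0.2687, 0.194]
eef_rot: [0.987, 0.162, 0.0, -0.0]
ft_force: [0.4, -1.2, -0.7]
gripper_width: 1.0
finger_force: 0.0
```

jog_arm(dp=[[0.033,-0.022,0],[0.033,-0.022,0],[0.033,-0.022,0],[0,0,0],[0,0,0],[0,0,0]], angular=[[0,0,0],[0,0,0],[0,0,0],[0,0,0],[0,0,0],[0,0,0]])

```text
t: 1.55
tcp_pos: [0.4418, -0.1767, 0.1939]
eef_rot: [0.987, 0.161, -0.0, -0.0]
ft_force: [-0.3, 0.1, 0.8]
gripper_width: 1.002
finger_force: 0.0
```

```bash
python3 - <<'E'
from h import *
d=shot('wrist','w2');o=arm.get_obs();print(o['t'],o['tcp_pos'],o['eef_rot'],o['ft_force'])
E
```

```text
1.6 [ 0.44177975 -0.17684976  0.19394238] [ 9.86937610e-01  1.61102911e-01 -7.78404172e-05  7.05775772e-06] [ 0.55097125 -0.22727264  0.51622313]
```

View pics/w2.png

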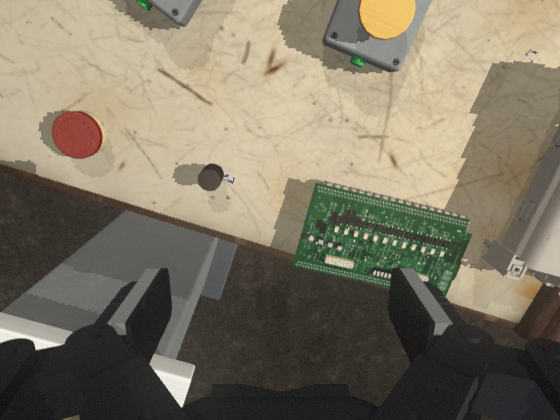

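The wrist view shows brass at (387,11), the board at (385,240), the tin at (77,134) and the capacitor at (210,176). I'll shift so both plates are in view and shut the fingers.

jog_arm(dp=[[0.025,-0.035,0],[0.025,-0.035,0],[0,0,0],[0,0,0],[0,0,0],[0,0,0],[0,0,0],[0,0,0]], angular=[[0,0,0],[0,0,0],[0,0,0],[0,0,0],[0,0,0],[0,0,0],[0,0,0],[0,0,0]], gripper=255)

```text
t: 2.4
tcp_pos: [0.4672, -0.0943, 0.194]
eef_rot: [0.987, 0.161, -0.0, 0.0]
ft_force: [1.3, 0.2, 0.5]
gripper_width: 0.001
finger_force: 0.0
```

```bash
python3 - <<'E'
from h import *
d=shot('wrist','w3');o=arm.get_obs();print(o['t'],o['tcp_pos'],o['eef_rot'],o['ft_force'],o['gripper_width'])
img=d['img'];hsv=cv2.cvtColor(img,cv2.COLOR_BGR2HSV)
for k,m in dict(brass=(hsv[...,0]>15)&(hsv[...,0]<35)&(hsv[...,1]>140)&(hsv[...,2]>150),black=hsv[...,2]<50).items():
    n,l,s,c=cv2.connectedComponentsWithStats(m.astype(np.uint8))
    for i in range(1,n):
        if s[i,4]>400: print(k,s[i],c[i].round(1),ray(d,s[i,0]+s[i,2]/2-.5,s[i,1]+s[i,3]/2-.5,.052).round(4))
E
```

```text
2.45 [ 0.46724898 -0.09411971  0.19398879] [ 9.86894792e-01  1.61365021e-01 -9.42020391e-06 -1.17418212e-05] [ 0.6956269   0.19127695 -0.37134692] -0.0013413945535414081
brass [ 441   49   53   55 2013] [465.2  76.6] [ 0.5937 -0.2117  0.052 ]
black [ 224    0   54   51 2326] [250.5  23. ] [ 0.5738 -0.0333  0.052 ]
black [   0  230   94   88 2300] [ 37.6 277.1] [0.3041 0.0873 0.052 ]
black [    0   271   560   149 45124] [285.4 371.2] [ 0.2979 -0.1499  0.052 ]
```

View pics/w3.png

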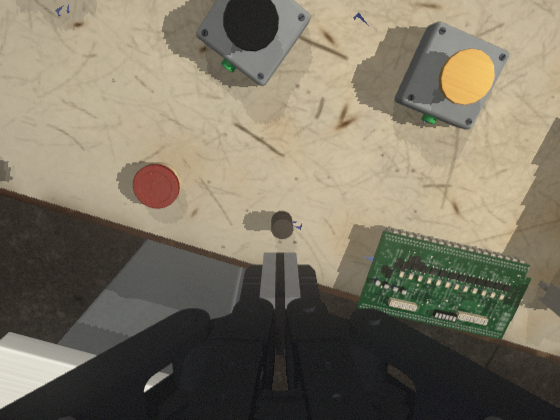

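Black is at (251,24) and brass at (467,76), giving (0.574,-0.033) and (0.594,-0.212). The fingers are shut. Next I go over black and part way down.

jog_arm(dp=[[0.03,-0.006,0],[0.03,-0.006,0],[0.03,-0.006,0],[0.03,-0.006,0],[0,0,0.04],[0,0,0.04],[0,0,0.02],[0,0,0]], angular=[[0,0,0],[0,0,0],[0,0,0],[0,0,0],[0,0,0],[0,0,0],[0,0,0],[0,0,0]])

```text
t: 3.25
tcp_pos: [0.5719, -0.0326, 0.0911]
eef_rot: [0.987, 0.162, -0.003, -0.001]
ft_force: [0.4, -0.3, 0.3]
gripper_width: -0.001
finger_force: 0.0
```

jog_arm(dp=[[0,0,0.01],[0,0,0.01],[0,0,0.005],[0,0,0],[0,0,0]], angular=[[0,0,0],[0,0,0],[0,0,0],[0,0,0],[0,0,0]])

```text
t: 3.75
tcp_pos: [0.5736, -0.0328, 0.0694]
eef_rot: [0.987, 0.162, 0.0, 0.0]
ft_force: [-0.0, -0.3, 0.4]
gripper_width: -0.001
finger_force: 0.0
```

```bash
python3 - <<'E'
from h import *
d=shot('wrist','w4');s=shot('scene','s4');e=shot('side','d4');o=arm.get_obs();print(o['t'],o['tcp_pos'],o['eef_rot'],o['ft_force'])
f=lambda i,r,c:cv2.resize(i[r-50:r+50,c-65:c+65],(390,300),interpolation=cv2.INTER_NEAREST)
cv2.imwrite('pics/c4.png',np.vstack([np.hstack([f(s['img'],190,284),f(e['img'],185,273)]),np.hstack([cv2.resize(d['img'],(390,300))]*2)]))
E
```

```text
3.9 [ 0.57364916 -0.03272599  0.0694402 ] [9.86841579e-01 1.61689721e-01 3.51585358e-04 9.60188519e-05] [-0.15169594  0.11093331 -0.33952224]
```

View pics/c4.png

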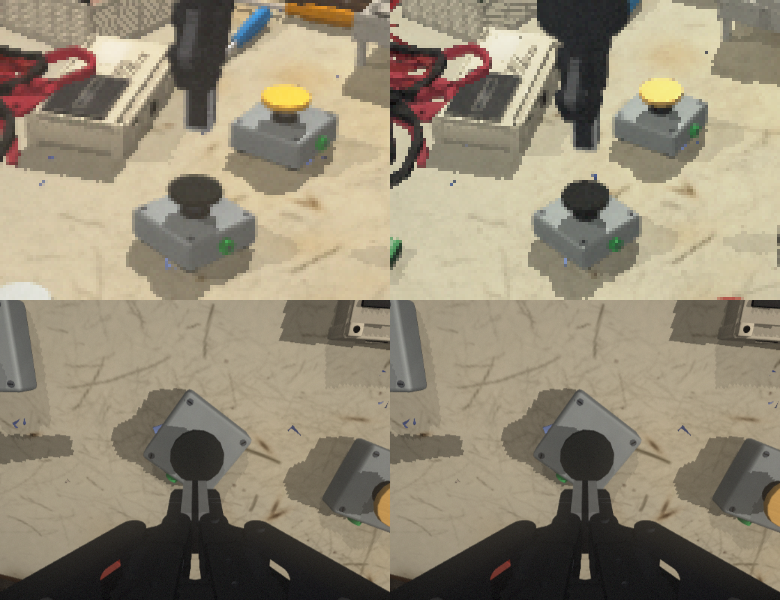

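The tip stands at scene crop (200,130) and the plate at (195,188). The gap looks bigger than 17 mm in scene and side, so I'm checking by projecting the TCP into all the views.

```bash
python3 - <<'E'
from h import *
P=np.array([0.57365,-0.03273,0.0694])
for f in('s4','d4','w4'):
    d=load(f);F=210/np.tan(np.radians(d['fovy'])/2)
    K=np.array([[F,0,d['cx']],[0,F,d['cy']],[0,0,1]])
    pr=lambda X:cv2.projectPoints(np.array([X],float),np.array(d['rvec'],float),np.array(d['tvec'],float),K,None)[0].ravel().round(1)
    R=cv2.Rodrigues(np.array(d['rvec'],float))[0]
    print(f,'tcp',pr(P),'below@.052',pr([*P[:2],.052]),'cam',(-R.T@np.array(d['tvec']).ravel()).round(3))
d=load('w4');hsv=cv2.cvtColor(d['img'],cv2.COLOR_BGR2HSV)
m=(hsv[...,2]<60).astype(np.uint8);m[263:]=0
n,l,s,c=cv2.connectedComponentsWithStats(m)
for i in range(1,n):
    if s[i,4]>300:print(s[i],c[i])
# green sockets at z~.015 and tin in the wrist/scene/side for cross-check
b=load('w3');print('wrist tin',ray(b,156,186,.02),'capac',ray(b,283,219,.026),'brass',ray(b,467,76,.052))
for f,t,cp,br in(('s1',(337,246),(362,218),(314,172.2)),('d1',(321,240),(341.5,208),(298,165.5))):
    d=load(f);print(f,ray(d,*t,.02),ray(d,*cp,.026),ray(d,*br,.052))
E
```

```text
s4 tcp [284.7 195.5] below@.052 [284.5 201.9] cam [0.048 0.862 0.664]
d4 tcp [273.9 194.1] below@.052 [274.1 199.3] cam [0.074 0.814 0.829]
w4 tcp [281.7 238.1] below@.052 [281.5 226. ] cam [ 0.646 -0.007  0.25 ]
[519   0  41  12 441] [539.95011338   4.97052154]
[ 244  182   77   81 4450] [282.26269663 218.7211236 ]
wrist tin [0.41063049 0.01511715 0.02      ] capac [ 0.41971011 -0.11263642  0.026     ] brass [ 0.59367654 -0.21167529  0.052     ]
s1 [0.40758065 0.01876752 0.02      ] [ 0.40528447 -0.10800733  0.026     ] [ 0.58863051 -0.20654619  0.052     ]
d1 [0.40773524 0.02091701 0.02      ] [ 0.41011186 -0.11383741  0.026     ] [ 0.59069008 -0.20597841  0.052     ]
```

```bash
python3 - <<'E'
from h import *
from scipy.optimize import least_squares
f=lambda i,r,c,k:cv2.resize(i[r-25:r+25,c-32:c+33],(390,300),interpolation=cv2.INTER_NEAREST)
s,e,w=load('s4'),load('d4'),load('w4')
cv2.imwrite('pics/c5.png',np.vstack([np.hstack([f(s['img'],190,285,6),f(e['img'],190,273,6)]),cv2.resize(w['img'][170:320,180:375],(780,600))[:300]]))
obs={'s4':(285.7,183),'d4':(273,184.5),'w4':(280,256)}
def proj(d,X):
    F=210/np.tan(np.radians(d['fovy'])/2);K=np.array([[F,0,d['cx']],[0,F,d['cy']],[0,0,1]])
    return cv2.projectPoints(np.array([X],float),np.array(d['rvec'],float),np.array(d['tvec'],float),K,None)[0].ravel()
r=least_squares(lambda X:np.hstack([(proj(load(k),X)-v) for k,v in obs.items()]),[.57,-.03,.07])
print(r.x,r.fun.round(1))
E
```

```text
[ 0.5771949  -0.0307129   0.09952401] [-2.5  1.1 -0.9  0.6  0.3  0.6]
```

View pics/c5.png

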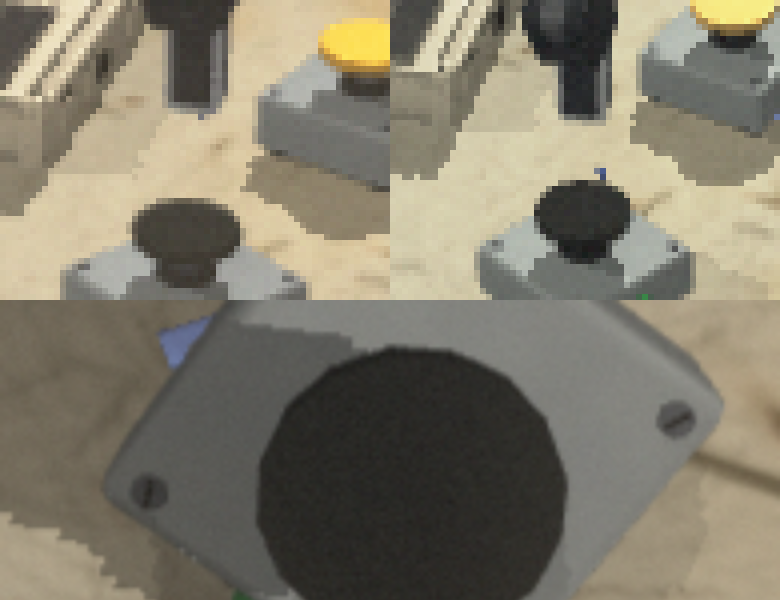

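Triangulation puts the fingertips at z≈0.10, about 30 mm above the reported TCP, but well centred over the plate. I'll go down in small steps and watch the force.

jog_arm(dp=[[0,0,0.005],[0,0,0.005],[0,0,0.004],[0,0,0],[0,0,0]], angular=[[0,0,0],[0,0,0],[0,0,0],[0,0,0],[0,0,0]])

```text
t: 4.4
tcp_pos: [0.5734, -0.0327, 0.0548]
eef_rot: [0.987, 0.162, -0.0, -0.0]
ft_force: [-0.3, 0.0, 0.4]
gripper_width: -0.002
finger_force: 0.0
```

jog_arm(dp=[[0,0,0.003],[0,0,0],[0,0,0]], angular=[[0,0,0],[0,0,0],[0,0,0]])

```text
t: 4.7
tcp_pos: [0.5734, -0.0327, 0.052]
eef_rot: [0.987, 0.162, -0.0, -0.0]
ft_force: [-0.2, 0.2, 0.3]
gripper_width: -0.002
finger_force: 0.0
```

jog_arm(dp=[[0,0,0.003],[0,0,0],[0,0,0]], angular=[[0,0,0],[0,0,0],[0,0,0]])

```text
t: 5.0
tcp_pos: [0.5734, -0.0327, 0.0489]
eef_rot: [0.987, 0.162, -0.0, -0.0]
ft_force: [-0.4, -0.2, -0.8]
gripper_width: 0.003
finger_force: 0.0
```

There's no contact at the nominal height, as the pictures suggested, so I'm continuing.

jog_arm(dp=[[0,0,0.004],[0,0,0.004],[0,0,0],[0,0,0]], angular=[[0,0,0],[0,0,0],[0,0,0],[0,0,0]])

```text
t: 5.4
tcp_pos: [0.5733, -0.0327, 0.0408]
eef_rot: [0.987, 0.162, -0.0, -0.0]
ft_force: [0.0, -0.1, 1.0]
gripper_width: -0.003
finger_force: 0.0
```

```bash
python3 - <<'E'
from h import *
s=shot('scene','s6');e=shot('side','d6');o=arm.get_obs();print(o['t'],o['tcp_pos'],o['ft_force'])
f=lambda i,r,c:cv2.resize(i[r-25:r+25,c-32:c+33],(390,300),interpolation=cv2.INTER_NEAREST)
cv2.imwrite('pics/c6.png',np.hstack([f(s['img'],195,285),f(e['img'],195,273)]))
E
```

```text
5.5 [ 0.57347449 -0.03271497  0.04105089] [-0.18873129  0.96662631 -0.27567089]
```

View pics/c6.png

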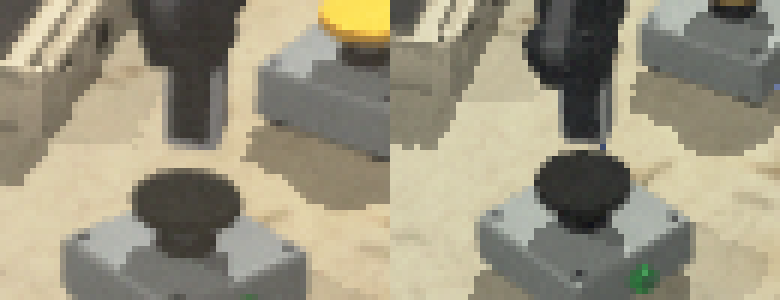

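The tips are still about 20 mm above the plate (tip row 194, plate centre row ≈202 in the scene view).

jog_arm(dp=[[0,0,0.005],[0,0,0.005],[0,0,0],[0,0,0]], angular=[[0,0,0],[0,0,0],[0,0,0],[0,0,0]])

```text
t: 5.9
tcp_pos: [0.5733, -0.0327, 0.0308]
eef_rot: [0.987, 0.162, -0.0, -0.0]
ft_force: [-0.6, -0.2, -0.2]
gripper_width: -0.001
finger_force: 0.0
```

jog_arm(dp=[[0,0,0.004],[0,0,0],[0,0,0]], angular=[[0,0,0],[0,0,0],[0,0,0]])

```text
t: 6.2
tcp_pos: [0.5734, -0.0327, 0.0269]
eef_rot: [0.987, 0.162, -0.0, -0.0]
ft_force: [-0.7, 0.7, -0.4]
gripper_width: 0.001
finger_force: 0.0
```

jog_arm(dp=[[0,0,0.003],[0,0,0],[0,0,0]], angular=[[0,0,0],[0,0,0],[0,0,0]])

```text
t: 6.5
tcp_pos: [0.5734, -0.0327, 0.0239]
eef_rot: [0.987, 0.162, -0.0, -0.0]
ft_force: [0.1, -0.2, 1.3]
gripper_width: 0.0
finger_force: 0.0
```

jog_arm(dp=[[0,0,0.003],[0,0,0],[0,0,0]], angular=[[0,0,0],[0,0,0],[0,0,0]])

```text
t: 6.8
tcp_pos: [0.5734, -0.0327, 0.0209]
eef_rot: [0.987, 0.162, -0.0, -0.0]
ft_force: [-0.2, 1.0, 0.5]
gripper_width: -0.004
finger_force: 0.0
```

jog_arm(dp=[[0,0,0.003],[0,0,0],[0,0,0]], angular=[[0,0,0],[0,0,0],[0,0,0]])

```text
t: 7.1
tcp_pos: [0.5734, -0.0327, 0.0179]
eef_rot: [0.987, 0.162, -0.0, -0.0]
ft_force: [0.3, 0.0, -0.3]
gripper_width: -0.002
finger_force: 0.0
```

I have one viewing left, so I'm checking numerically with column profiles.

```bash
python3 - <<'E'
from h import *
for n,p,c in(('scene','s',285),('side','d',273)):
    a=load(p+'6')['img'];b=shot(n,p+'7')['img']
    for col in(c-4,c,c+4):
        print(n,col);print(a[180:212,col].mean(1).astype(int));print(b[180:212,col].mean(1).astype(int))
    D=(cv2.absdiff(a,b).max(2)>40);ys,xs=np.where(D[170:230,c-20:c+20]);print('diff rows',ys.min()+170,ys.max()+170)
F=[arm.get_obs()['ft_force'][2] for _ in range(3)];print(F,arm.get_obs()['tcp_pos'])
E
```

```text
scene 281
[ 53  74 100 100  98 100  89  87  89  89  87  85  94 130 177 192 195 195
 114  70  67  62  65  69  64  66  66  59  60  61  57  60]
[ 85  77  70  70  59  56  61  59  57  58  74  91  88  90  88  87  86  74
  76  76  74 107 106  67  56  61  55  59  60  65  55  56]
scene 285
[ 58  58  61  60  56  60  59  60  58  60  56  60  54  84 137 190 196 194
 110  70  65  64  67  66  65  65  64  57  60  66  59  58]
[ 55  55  54  56  56  53  56  59  58  56  57  58  61  54  58  62  63  62
  60  63  60  55 122  79  56  58  60  54  55  69  62  58]
scene 289
[ 54  91 114 120 120 119 120 121 120 115 115 115 118 132 166 190 187 196
 192 107  66  64  64  64  62  69  61  56  98 151 158 161]
[ 55  56  57  58  56  56  57  59  56  54 107 115 115 106 105 105  99 100
  98 100 110  87  86  69  59  62  59  58  98 153 158 161]
diff rows 170 202
side 269
[ 55  43  37  40  63 121 123 121 123 139 140 142 164 197 193 123  52  49
  48  50  49  50  51  50  43  29  39  75 112 110 113 111]
[ 87  89  84  80  84  87  73  61  55  42  39  53 143 140 140 124  84  89
  87  85  52  47  51  39  36  30  41  77 110 111 111 116]
side 273
[ 39  33  36  34  38  37  40  44  44  39  39  37  44 107 192  46  54  52
  47  49  51  51  52  50  49  34  31  24  41 111 113 113]
[ 37  43  44  53  39  44  41  37  42  40  37  43  39  38  41  35  41  38
  42  46  98  34  37  37  36  34  35  24  49 112 111 112]
side 277
[ 42  41  50  69  86  87  88  86  85  87  90  96 137 178 198 162  51  49
  50  52  48  50  49  51  38  63  68  79  93  93  93 111]
[ 37  40  43  37  39  36  36  39  43  37  72  90  94  92  92  90 105 108
 106  93  63  34  37  51  36  68  72  76  95  93  93 113]
diff rows 170 217
[np.float64(0.563815739250569), np.float64(0.563815739250569), np.float64(0.563815739250569)] [ 0.57341849 -0.03272589  0.01798187]
```

The tips (row ≈202.5 in scene) are just above the plate, so I'm taking finer steps.

jog_arm(dp=[[0,0,0.003],[0,0,0],[0,0,0]], angular=[[0,0,0],[0,0,0],[0,0,0]])

```text
t: 7.5
tcp_pos: [0.5734, -0.0327, 0.0149]
eef_rot: [0.987, 0.162, -0.0, -0.0]
ft_force: [-0.3, 0.2, -0.9]
gripper_width: -0.004
finger_force: 0.0
```

jog_arm(dp=[[0,0,0.003],[0,0,0],[0,0,0]], angular=[[0,0,0],[0,0,0],[0,0,0]])

```text
t: 7.8
tcp_pos: [0.5736, -0.0327, 0.0121]
eef_rot: [0.987, 0.162, 0.0, 0.0]
ft_force: [-0.9, -1.0, 3.2]
gripper_width: -0.0
finger_force: 1.7
```

Contact at 3.2 N. I'll press 2 mm more and stay about a second.

jog_arm(dp=[[0,0,0.002],[0,0,0],[0,0,0],[0,0,0],[0,0,0],[0,0,0]], angular=[[0,0,0],[0,0,0],[0,0,0],[0,0,0],[0,0,0],[0,0,0]])

```text
t: 8.4
tcp_pos: [0.5735, -0.0327, 0.0101]
eef_rot: [0.987, 0.162, 0.0, 0.0]
ft_force: [0.8, -0.2, 4.6]
gripper_width: 0.004
finger_force: 2.4
```

jog_arm(dp=[[0,0,0],[0,0,0],[0,0,0],[0,0,0],[0,0,0]], angular=[[0,0,0],[0,0,0],[0,0,0],[0,0,0],[0,0,0]])

```text
t: 8.9
tcp_pos: [0.5735, -0.0327, 0.01]
eef_rot: [0.987, 0.162, 0.0, 0.0]
ft_force: [2.1, 0.5, 4.9]
gripper_width: 0.002
finger_force: 2.4
```

The press held at 4.9 N, about 4.5 mm down, for over a second. Next: up, across to brass, and down to just above it. Black gave contact at a reported z of ≈0.0145.

jog_arm(dp=[[0,0,-0.02],[0,0,-0.04],[0,0,-0.04],[-0.007,0.035,0],[-0.007,0.035,0],[-0.008,0.036,0],[-0.008,0.035,0],[-0.008,0.035,0]], angular=[[0,0,0],[0,0,0],[0,0,0],[0,0,0],[0,0,0],[0,0,0],[0,0,0],[0,0,0]])

```text
t: 9.7
tcp_pos: [0.5929, -0.2129, 0.1092]
eef_rot: [0.987, 0.162, -0.001, -0.001]
ft_force: [0.6, 1.9, 0.2]
gripper_width: 0.0
finger_force: 0.0
```

jog_arm(dp=[[0,0,0],[0,0,0.03],[0,0,0.02],[0,0,0],[0,0,0],[0,0,0]], angular=[[0,0,0],[0,0,0],[0,0,0],[0,0,0],[0,0,0],[0,0,0]])

```text
t: 10.3
tcp_pos: [0.5941, -0.2116, 0.0613]
eef_rot: [0.987, 0.162, 0.001, 0.0]
ft_force: [-0.1, 0.6, 0.6]
gripper_width: -0.001
finger_force: 0.0
```

```bash
python3 - <<'E'
from h import *
d=shot('wrist','w8');s=shot('scene','s8');e=shot('side','d8');o=arm.get_obs();print(o['t'],o['tcp_pos'],o['ft_force'])
f=lambda i,r,c:cv2.resize(i[r-50:r+50,c-65:c+65],(390,300),interpolation=cv2.INTER_NEAREST)
cv2.imwrite('pics/c8.png',np.vstack([np.hstack([f(s['img'],170,300),f(e['img'],165,285)]),np.hstack([cv2.resize(d['img'],(390,300))]*2)]))
hsv=cv2.cvtColor(d['img'],cv2.COLOR_BGR2HSV)
m=((hsv[...,0]>15)&(hsv[...,0]<35)&(hsv[...,1]>140)&(hsv[...,2]>120)).astype(np.uint8)
n,l,q,c=cv2.connectedComponentsWithStats(m);i=1+q[1:,4].argmax();x,y,w,h,a=q[i]
print(q[i],ray(d,x+w/2-.5,y+w/2-.5,.052))
E
```

```text
10.45 [ 0.59399142 -0.21169113  0.06105058] [ 0.10367078 -0.77939303 -0.2229905 ]
[ 243  195   79   70 3984] [ 0.59277948 -0.21228238  0.052     ]
```

View pics/c8.png

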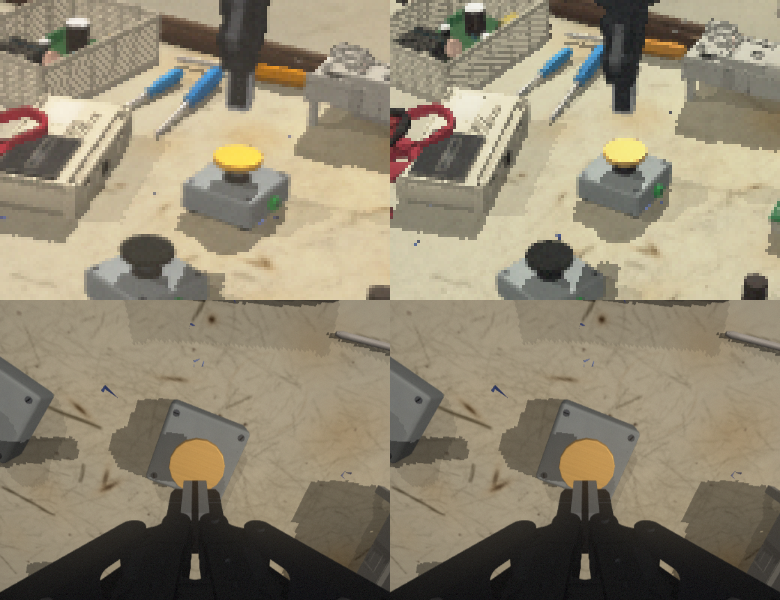

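The tool is centred over brass (crop 238,158 in scene; 197,465 in the wrist view), and nothing is near the fingers.

jog_arm(dp=[[0,0,0.015],[0,0,0.015],[0,0,0.006],[0,0,0.004],[0,0,0],[0,0,0]], angular=[[0,0,0],[0,0,0],[0,0,0],[0,0,0],[0,0,0],[0,0,0]])

```text
t: 11.05
tcp_pos: [0.5938, -0.2117, 0.0202]
eef_rot: [0.987, 0.162, 0.0, 0.0]
ft_force: [-0.2, 0.0, 0.4]
gripper_width: 0.002
finger_force: 0.0
```

jog_arm(dp=[[0,0,0.003],[0,0,0.002],[0,0,0],[0,0,0]], angular=[[0,0,0],[0,0,0],[0,0,0],[0,0,0]])

```text
t: 11.45
tcp_pos: [0.5936, -0.2116, 0.015]
eef_rot: [0.987, 0.162, 0.0, 0.0]
ft_force: [0.4, -0.6, -1.0]
gripper_width: -0.003
finger_force: 0.0
```

jog_arm(dp=[[0,0,0.003],[0,0,0],[0,0,0]], angular=[[0,0,0],[0,0,0],[0,0,0]])

```text
t: 11.75
tcp_pos: [0.5938, -0.2117, 0.0122]
eef_rot: [0.987, 0.162, 0.0, 0.0]
ft_force: [-0.4, -1.0, 3.4]
gripper_width: -0.002
finger_force: 1.6
```

Same contact height as black.

jog_arm(dp=[[0,0,0.002],[0,0,0],[0,0,0],[0,0,0],[0,0,0],[0,0,0]], angular=[[0,0,0],[0,0,0],[0,0,0],[0,0,0],[0,0,0],[0,0,0]])

```text
t: 12.35
tcp_pos: [0.5937, -0.2117, 0.0101]
eef_rot: [0.987, 0.162, 0.0, 0.0]
ft_force: [1.4, -1.1, 4.6]
gripper_width: 0.002
finger_force: 2.4
```

jog_arm(dp=[[0,0,0],[0,0,0],[0,0,0],[0,0,0],[0,0,0]], angular=[[0,0,0],[0,0,0],[0,0,0],[0,0,0],[0,0,0]])

```text
t: 12.85
tcp_pos: [0.5937, -0.2117, 0.01]
eef_rot: [0.987, 0.162, 0.0, 0.0]
ft_force: [2.7, -1.6, 4.9]
gripper_width: -0.001
finger_force: 2.4
```

jog_arm(dp=[[0,0,-0.02],[0,0,-0.03],[0,0,-0.03],[0,0,-0.03],[0,0,-0.03],[0,0,-0.02],[0,0,0],[0,0,0]], angular=[[0,0,0],[0,0,0],[0,0,0],[0,0,0],[0,0,0],[0,0,0],[0,0,0],[0,0,0]])

```text
t: 13.65
tcp_pos: [0.593, -0.2114, 0.1687]
eef_rot: [0.987, 0.162, -0.001, -0.001]
ft_force: [0.6, -0.3, -0.3]
gripper_width: -0.001
finger_force: 0.0
```

jog_arm(dp=[[0,0,0],[0,0,0],[0,0,0]], angular=[[0,0,0],[0,0,0],[0,0,0]])

```text
t: 13.95
tcp_pos: [0.5933, -0.2115, 0.1691]
eef_rot: [0.987, 0.162, -0.001, -0.0]
ft_force: [0.2, -0.2, -0.1]
gripper_width: -0.003
finger_force: 0.0
```

```bash
python3 -c "
from station import arm
print(arm.job_done())"
```

```text
the job is handed in; nothing more can be done
None
```

The job is handed in: I touched the black plate and then the brass plate lightly (about 4.9 N, roughly 4–5 mm down, about a second each), withdrew about 16 cm straight up at 14 s, and kept clear of the steel plate and the loose things.

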